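Stock the soap keeper and take its outer cap off to air

ROBOT

A 6-joint arm with a two-finger parallel gripper is mounted at the origin on the work surface. World frame = base frame: x ahead of the robot, y to its left, z up, the work surface at z = 0. Lengths are in m, angles in rad, forces in N, time in s.
With the tool pointing down it reaches from about 0.375 to 0.9 m from the base axis. Payload 3.1 kg.
Tool frame: the origin (TCP) lies midway between the tips of the shut fingers; the grasp point (between the pads) lies 19 mm behind it; x points along the fingers, z is the direction in which the jaws open and shut, and the axes are right-handed (so a half turn about x gives the same grasp; the last joint's range is limited). The gripper opens to 87 mm and grips with 3 to 60 N. Pads are 19 mm wide; open, the fingers measure 117 mm over their backs; the gripper's body (75 mm by 190 mm) begins 51 mm behind the grasp point.
Start: joints at [-1.361, 0.527, 1.433, -0, 1.181, -0.178], TCP at [0.236, -0.579, 0.223] pointing down, gripper open.
Joint ranges: [-3.08, 3.08], [-0.75, 2.2], [0.22, 2.44], [-1.43, 4.57], [0, 2.65], [-2.85, 2.85]. Speed limits (rad/s): [2.79, 2.79, 3.14, 3.14, 3.14, 3.14].

INTERFACE

Orientations are given as a unit quaternion [x, y, z, w].
In Python, from rig import robot, optics, workorder gives the robot as it stands.
- The arm moves only by the tool arm_command, never from a script. Its argument "plan" is a list of rows, each a list of 7 numbers: the shift along the tool's x, y, z in cm, then the turn, a rotation vector about the tool's x, y, z in rad, then the finger opening in cm, from 0 to 8.7. In form: [[x, y, z, ax, ay, az, gripper], ...]. A call has 1 to 12 rows; each row shifts and turns the pose as measured when the row begins, along the tool's axes as they then stand; what a row does not reach is not made up. A row lasts 1/8 s, in which the tool goes at most 62.5 mm and 10.7 degrees, less where a joint would pass 70% of its speed; a pose out of reach is approached as far as the arm can. A call with a gripper value outside its range is refused whole. The fingers move at their own pace and stop on an object; "grip_force" is the grip in N (left out, the last holds). Time passes only in rows, so rows that do not move let the fingers close. It gives the time, the measured TCP pose, the force and the opening at its end, in the units of the state.
- robot.get_obs(): the state, without advancing time (a new reading comes with each control period).
- optics.camera(name): name is "scene" or "top" or "wrist"; returns (picture, depth): 420x560x3 uint8, blue, green, red; 420x560 float32, m along the optical axis (not along the pixel's ray), 0 where there is no reading.
- optics.camera_info(name): a dict with "mtx" (3x3 intrinsics, pixels), "position" and "rotation" of the camera in the world; the wrist camera has in their place "tool_from_camera" (4x4, takes a point from camera to tool coordinates, whose origin is the TCP and whose axes are the tool frame's). Camera axes: x right, y down, z forward; pixel columns grow to the right and rows downward; lengths in m; the calibration is good to about 2 mm. A picture is of the moment at which its call begins: read the wrist's pose just before it. camera_info takes no time and is no camera call.
- workorder.hand_in(): hands the job in, once; it reports no verdict.
The state is a dict: "time": time; "q": joint angles; "joint_velocities": joint speeds; "joint_torque": joint torques, N m; "position": TCP position; "tool_rot": TCP orientation; "ft_force": force on the tool from outside, world axes, zero at the start; "moment": the same for the moment, N m; "grip_width": finger opening in m.
Only numpy, scipy, OpenCV 4.12 (cv2) and the standard library are available. Lean on these libraries where they do the work, as an engineer would, in place of code of your own. Each camera call takes 0.05 s, during which the arm holds its last target. There are 200 camera calls.

TASK

Stock the laundry soap keeper: lay the cork disc, centred, on the green soap cake in the blue dish, then set the yellow soap cake centred on the cork. Bring the two nested covers over together (lifting the inner cover's black knob brings both), lower them gently over the soap until the inner cover stands level on the dish floor with the blue cap still on it, and let go; then lift off the blue cap alone (its yellow collar is the grip), leaving the inner cover sitting in the dish undisturbed. Finish still holding the cap up, level and still, with all of it higher than the black knob; drop nothing and leave the spray can, brush and peg tub alone.

Things in the scene. Friction and masses are not known exactly. Their poses are not given: they have to be found in the camera images.
- dish: Blue round soap dish fixed to the bench. Origin: centre of its underside, z up. Flat inner floor 8 mm above the origin, 112 mm across; the rim flares outward to 136 mm outer diameter at 16 mm above the origin, so the inner cover (102 mm) drops inside with about 5 mm to spare all round. It may stand left, middle or right.
- cake_low: Green round soap cake, 54 mm diameter, 24 mm thick, loose, lying in the middle of the dish floor. Origin: centre of its underside, z up.
- cake_new: Yellow round soap cake, 54 mm diameter, 24 mm thick, 70 g, lying on the bench with the cork disc on top of it. Origin: centre of its underside, z up.
- cork: Stiff cork separator disc, 62 mm diameter, 5 mm thick, 15 g, at first lying loose on top of the yellow cake, overhanging it by about 4 mm all round. Grip it across its diameter. Origin: centre of its underside, z up.
- bell: Inner cover: loose grey bell, open below, rim on the bench, 220 g. Outer diameter 102 mm, inner 94 mm, inside height 62 mm (finished soap stack: 53 mm), vented flat top at 66 mm. Plain round black knob, 18 mm diameter, from 66 to 112 mm above the origin; its upper 22 mm stick out above the cap's collar. Lifted by the knob it takes the cap along. Origin: centre of its open underside, z up.
- cap: Outer cap: blue lid, 140 g, resting loose on the bell, its origin 40 mm above the bell's. Origin: centre of the skirt's lower edge, z up. Skirt 120 mm outer, 112 mm inner diameter; underside of the top 26 mm, top face 30 mm above the origin. Round yellow collar, 48 mm outer, 32 mm inner diameter, from 30 to 50 mm; the knob passes through it with 7 mm to spare. Lifts straight up.
- spray_can: Bystander: upright green spray can, 54 mm diameter, 150 mm high, at the right. Origin: centre of its underside.
- brush: Bystander: wooden scrubbing brush with pale bristles down, 150 x 50 x 44 mm, beyond the work. Origin: centre of its underside, x along it.
- peg_tub: Bystander: small blue tub of coloured clothes pegs, 100 x 120 x 60 mm, at the left. Origin: centre of its underside.
There are look-alikes about, which are no part of the job. Leave any pink look-alike of the cake_low alone. Several things have the shape of the cork; the one meant has the colours described above.

How it is judged:
By the outcome, as a careful person would: the job done as asked, in the order asked, and still so for the second after the job is handed in, while the arm keeps its last pose, push and grip.
It also fails if it takes over 72 s, if anything falls off the work surface, if the arm or the gripper's body presses on something with over 40 N, if the wrist force passes 120 N, or if a joint passes its speed limit or range.

## Working session

There is one attempt and no reset: what is moved stays moved. The work goes in short steps, Python scripts to look and compute and a tool call to move; the robot and the scene stay as the last step left them, time stands still between calls to the robot, and variables do not carry over. Pictures are saved under pics/ and viewed, about 8 in all and at most 12, crops included, and the job is handed in when it is done.

Besides the shell and the picture viewer there is one more tool, called after "Request:" as name([rows], argument=value, ...), one row to a line, values as JSON. arm_command: Moves the arm, as the interface text tells. Its arguments: {"type":"object","properties":{"plan":{"type":"array"},"grip_force":{"type":"number"}},"required":["plan"]}

```bash
ls; mkdir -p pics; cat > h.py <<'E'
import numpy as np, cv2
from rig import robot, optics, workorder
from scipy.spatial.transform import Rotation as R
def cam(name):
    o=robot.get_obs(); im,d=optics.camera(name); inf=optics.camera_info(name)
    K=np.array(inf['mtx'])
    if name=='wrist':
        T=np.eye(4);T[:3,:3]=R.from_quat(o['tool_rot']).as_matrix();T[:3,3]=o['position']
        T=T@np.array(inf['tool_from_camera']); Rc,p=T[:3,:3],T[:3,3]
    else:
        Rc=np.array(inf['rotation']);p=np.array(inf['position'])
        if Rc.shape!=(3,3): Rc=R.from_quat(Rc.ravel()).as_matrix()
    return im,d,K,Rc,p
def ray(u,v,z,K,Rc,p):
    r=Rc@np.linalg.inv(K)@np.array([u,v,1.]); return p+r*(z-p[2])/r[2]
def cloud(d,K,Rc,p):
    v,u=np.mgrid[:d.shape[0],:d.shape[1]]
    P=np.stack([(u-K[0,2])/K[0,0]*d,(v-K[1,2])/K[1,1]*d,d],-1)
    return P@Rc.T+p
def obs():
    o=robot.get_obs()
    print('t',round(o['time'],2),'pos',np.round(o['position'],4),'w',round(o['grip_width'],4),'F',np.round(o['ft_force'],1))
    print('axes xyz cols\n',np.round(R.from_quat(o['tool_rot']).as_matrix(),3),'q',np.round(o['q'],3))
    return o
E
python3 - <<'E'
from h import *
obs()
a=cam('scene');b=cam('top')
print(a[3],a[4],b[3],b[4])
cv2.imwrite('pics/s1.png',a[0]);cv2.imwrite('pics/t1.png',b[0])
np.savez('t1.npz',im=b[0],d=b[1],K=b[2],R=b[3],p=b[4])
E
```

```text
pics
t 0.0 pos [ 0.2362 -0.5779  0.2216] w 0.0871 F [ 0.  -0.9 -0.7]
axes xyz cols
 [[-0.     0.926  0.378]
 [ 0.002  0.378 -0.926]
 [-1.     0.    -0.002]] q [-1.361  0.528  1.434 -0.     1.181 -0.179]
[[-0.84331818  0.35530511 -0.40320308]
 [ 0.53701142  0.52807473 -0.65784179]
 [-0.02081319 -0.7712946  -0.63613792]] [1.02674545 0.73631213 0.77959638] [[ 0.02521176 -0.99589455  0.08693916]
 [-0.99961856 -0.02609541 -0.00904242]
 [ 0.01127401 -0.08667802 -0.99617258]] [0.44420688 0.01259939 1.43423246]
```

View pics/s1.png

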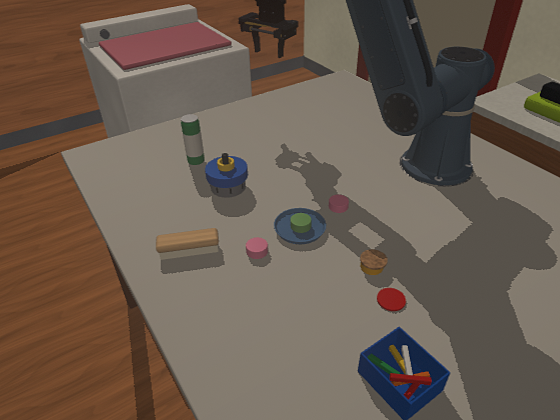

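View pics/t1.png

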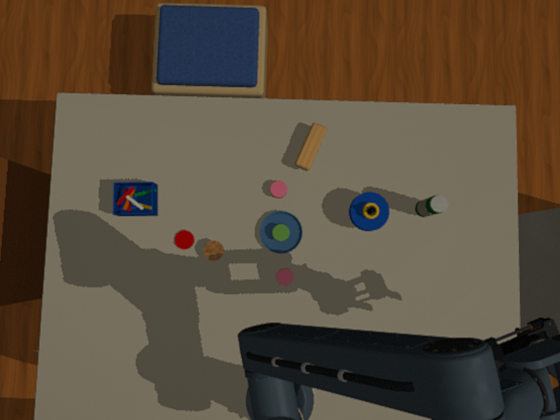

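The scene and top views agree. In the top picture, the cork on the yellow cake is at about (213,250), the dish with the green cake at (281,232) and the cap with its knob at (370,211). The pink look-alikes are at (278,189) and (285,277), and the red disc is at (184,240).

```bash
python3 - <<'E'
from h import *
z=np.load('t1.npz');im,d,K,Rc,p=[z[k] for k in('im','d','K','R','p')]
h=cv2.cvtColor(im,cv2.COLOR_BGR2HSV)
P=cloud(d,K,Rc,p)
def near(c,r): 
    v,u=np.mgrid[:420,:560];return (u-c[0])**2+(v-c[1])**2<r*r
def fit(m,zz,n):
    m=m.astype(np.uint8);cs,_=cv2.findContours(m,cv2.RETR_EXTERNAL,cv2.CHAIN_APPROX_NONE)
    c=max(cs,key=cv2.contourArea);(u,v),ax,an=cv2.fitEllipse(cv2.convexHull(c))
    w=ray(u,v,zz,K,Rc,p);print(n,np.round((u,v),1),np.round(ax,1),'mm',np.round(np.array(ax)/K[0,0]*(p[2]-zz)*1000),'xyz',np.round(w,4))
H,S,V=[h[...,i].astype(int) for i in range(3)]
fit((H>40)&(H<80)&(S>90)&near((281,232),18),.032,'green')
fit((H>95)&(H<130)&(S>70)&near((281,232),30)|((H>40)&(H<80)&(S>90)&near((281,232),18)),.016,'dish')
fit((H>100)&(H<130)&(S>150)&near((370,211),30),.068,'cap')
fit((H>20)&(H<35)&(S>130)&near((370,211),16),.09,'collar')
fit((P[...,2]>.022)&near((213,250),16),.029,'cork(depth)')
print(P[250,213],P[232,281],P[211,370],'K',K[0,0], P[211,371])
fit((P[...,2]>.1)&near((370,211),14),.112,'knob(depth)')
c=cv2.resize(im[180:280,180:420],None,fx=3.3,fy=3.3,interpolation=cv2.INTER_CUBIC)
E
```

```text
green [280.2 232.2] [16.4 16.7] mm [51. 52.] xyz [0.5125 0.0106 0.032 ]
dish [280.5 231.8] [41.5 41.9] mm [130. 131.] xyz [0.5144 0.0098 0.016 ]
cap [368.8 211.1] [38.  39.1] mm [115. 118.] xyz [ 0.5819 -0.2573  0.068 ]
collar [370.3 210.4] [15.  15.5] mm [45. 46.] xyz [ 0.5818 -0.2573  0.09  ]
cork(depth) [213.4 249.8] [19.5 19.8] mm [61. 62.] xyz [0.4528 0.216  0.029 ]
[0.45210013 0.21738537 0.02800972] [0.51321952 0.00821626 0.02980156] [ 0.57883695 -0.25409515  0.1020222 ] K 451.7482471071792 [0.44420688 0.01259939 1.43423246]
knob(depth) [372.  209.4] [5.3 6.6] mm [16. 19.] xyz [ 0.5826 -0.258   0.112 ]
```

Request:
arm_command([
  [0,0,0,-0.185,0,0,8.7],
  [0,0,0,-0.185,0,0,8.7],
  [0,0,0,-0.185,0,0,8.7],
  [0,0,0,-0.185,0,0,8.7],
  [0,0,0,-0.185,0,0,8.7],
  [0,0,0,-0.185,0,0,8.7],
  [0,0,0,-0.073,0,0,8.7],
  [0,4,4,0,0,0,8.7],
  [0,4,4,0,0,0,8.7],
  [0,4,4,0,0,0,8.7],
  [0,4,4,0,0,0,8.7],
  [0,4,4,0,0,0,8.7],
])

```text
time: 1.6
position: [0.4335, -0.369, 0.2166]
tool_rot: [-0.0, 0.708, 0.009, 0.706]
ft_force: [0.1, -0.3, 0.5]
grip_width: 0.0869
```

Request:
arm_command([
  [0,5,0,0,0,0,8.7],
  [0,5,0,0,0,0,8.7],
  [0,5,0,0,0,0,8.7],
  [0,5,0,0,0,0,8.7],
  [0,5,0,0,0,0,8.7],
  [0,5,0,0,0,0,8.7],
  [0,5,0,0,0,0,8.7],
  [0,5,0,0,0,0,8.7],
  [0,5,0,0,0,0,8.7],
  [0,5,0,0,0,0,8.7],
  [0,5,0,0,0,0,8.7],
  [0,2,0,0,0,0,8.7],
])

```text
time: 3.1
position: [0.4246, 0.2214, 0.2215]
tool_rot: [-0.001, 0.708, 0.01, 0.706]
ft_force: [0.6, -0.4, -0.7]
grip_width: 0.0867
```

```bash
python3 - <<'E'
from h import *
obs()
E
```

```text
t 3.1 pos [0.4246 0.2214 0.2215] w 0.0867 F [ 0.6 -0.4 -0.7]
axes xyz cols
 [[-0.003 -0.016  1.   ]
 [ 0.013  1.     0.016]
 [-1.     0.013 -0.003]] q [0.238 0.332 1.793 0.016 1.017 0.213]
```

```bash
cat >> h.py <<'E'
Rt=np.array([[0,0,1],[0,1,0],[-1,0,0.]])
def to(x,y,z):
    o=robot.get_obs();M=R.from_quat(o['tool_rot']).as_matrix()
    print('pos',np.round(o['position'],4),'shift cm',np.round(M.T@(np.array([x,y,z])-o['position'])*100,2),'rot',np.round(R.from_matrix(M.T@Rt).as_rotvec(),3),'w',round(o['grip_width'],4),'F',np.round(o['ft_force'],1),'t',round(o['time'],2))
E
python3 - <<'E'
from h import *
im,d,K,Rc,p=cam('wrist');cv2.imwrite('pics/w1.png',im)
h=cv2.cvtColor(im,cv2.COLOR_BGR2HSV);P=cloud(d,K,Rc,p)
m=((P[...,2]>.021)&(P[...,2]<.035)&(np.hypot(P[...,0]-.4528,P[...,1]-.216)<.06)&(d>0)).astype(np.uint8)
c=max(cv2.findContours(m,0,1)[0],key=cv2.contourArea);e=cv2.fitEllipse(c);print(e,ray(*e[0],.029,K,Rc,p),np.array(e[1])/K[0,0]*(p[2]-.029),P[m>0][:,2].mean())
to(.4528,.216,.10)
E
```

```text
((305.33441162109375, 189.15530395507812), (57.75101852416992, 58.68292236328125), 68.77937316894531) [0.44975338 0.218459   0.029     ] [0.0587382  0.05968603] 0.02805422034170838
pos [0.4247 0.2227 0.2215] shift cm [12.13 -0.9   2.83] rot [ 0.016 -0.003 -0.015] w 0.0875 F [0.  1.  0.1] t 3.15
```

View pics/w1.png

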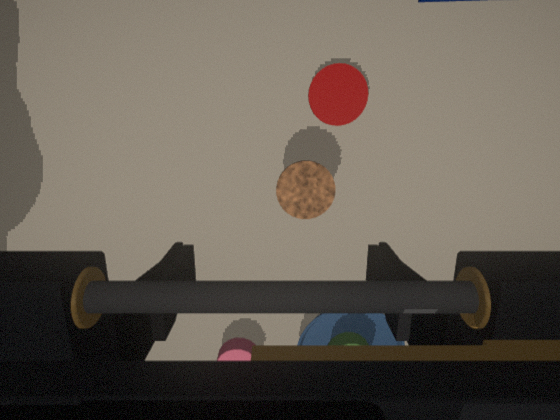

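The wrist view shows the cork at (305,189) and the red disc at (338,94), and puts the cork within 3 mm of the top-camera estimate. I'll use (0.4515, 0.217).

Request:
arm_command([
  [4,-0.2,0.9,0.016,-0.003,-0.015,8.7],
  [4,-0.2,0.9,0,0,0,8.7],
  [4,-0.2,0.9,0,0,0,8.7],
  [2,0,0,0,0,0,8.7],
  [0,0,0,0,0,0,8.7],
  [0,0,0,0,0,0,8.7],
])

```text
time: 3.9
position: [0.4539, 0.2165, 0.0783]
tool_rot: [-0.001, 0.706, 0.0, 0.708]
ft_force: [-1.3, -0.1, 1.1]
grip_width: 0.0869
```

```bash
python3 - <<'E'
from h import *
im,d,K,Rc,p=cam('wrist');P=cloud(d,K,Rc,p)
m=((P[...,2]>.021)&(P[...,2]<.035)&(np.hypot(P[...,0]-.4515,P[...,1]-.217)<.045)&(d>0)).astype(np.uint8)
c=max(cv2.findContours(m,0,1)[0],key=cv2.contourArea);e=cv2.fitEllipse(c);print(e,ray(*e[0],.029,K,Rc,p))
to(.4515,.217,.012)
E
```

```text
((274.1474914550781, 225.66262817382812), (91.94780731201172, 95.672119140625), 91.96109008789062) [0.44989381 0.21913209 0.029     ]
pos [0.4539 0.2166 0.0784] shift cm [ 6.64  0.05 -0.26] rot [0.002 0.003 0.001] w 0.087 F [ 0.6  0.6 -0.4] t 3.95
```

Request:
arm_command([
  [2.3,0.1,-0.2,0,0,0,8.7],
  [2.3,0.05,-0.15,0,0,0,8.7],
  [2,0,0,0,0,0,8.7],
  [0,0,0,0,0,0,8.7],
  [0,0,0,0,0,0,7.2],
  [0,0,0,0,0,0,6.5],
  [0,0,0,0,0,0,6],
  [0,0,0,0,0,0,5.8],
  [0,0,0,0,0,0,5.8],
  [0,0,0,0,0,0,5.8],
], grip_force=8)

```text
time: 5.2
position: [0.457, 0.2195, 0.0199]
tool_rot: [0.0, 0.7, 0.002, 0.714]
ft_force: [-0.4, -0.3, 0.3]
grip_width: 0.0614
```

Request:
arm_command([
  [-1,0,0,0,0,0,5.8],
  [-2,0,0,0,0,0,5.8],
  [-3,0,0,0,0,0,5.8],
  [-3,0,0,0,0,0,5.8],
  [0,0,0,0,0,0,5.8],
])

```text
time: 5.82
position: [0.4555, 0.2193, 0.1141]
tool_rot: [0.0, 0.699, 0.002, 0.715]
ft_force: [0.1, -0.0, -0.7]
grip_width: 0.0614
```

```bash
python3 - <<'E'
from h import *
im,d,K,Rc,p=cam('wrist');cv2.imwrite('pics/w2.png',im)
to(.5125,.0106,.12)
E
```

```text
pos [0.4546 0.219  0.113 ] shift cm [ -0.65 -20.86   5.74] rot [ 0.003  0.02  -0.003] w 0.0615 F [ 0.9 -0.1 -0.9] t 5.88
```

View pics/w2.png

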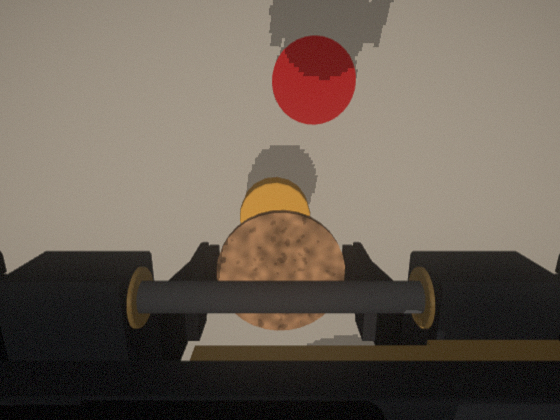

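The cork is held level between the pads, centred at about (281,270) in this picture. The yellow cake is left behind it at (275,205). Next I'll work out the cork's offset in the tool and take a nearer fix on the dish with the wrist camera from above.

```bash
python3 - <<'E'
from h import *
im,d,K,Rc,p=cam('wrist');P=cloud(d,K,Rc,p);o=robot.get_obs()
M=R.from_quat(o['tool_rot']).as_matrix()
L=(P-o['position'])@M   # tool coords
m=(d>0)&(np.abs(L[...,0]+.008)<.012)&(np.abs(L[...,2])<.029)&(np.abs(L[...,1])<.06)
h=cv2.cvtColor(im,cv2.COLOR_BGR2HSV); m&=(h[...,1]>60)&(h[...,0]<22)
q=L[m];print('top x',np.median(q[:,0]),'y range',q[:,1].min(),q[:,1].max())
for uv in((281,210),(281,330),(281,270)): 
    w=ray(*uv,np.median(P[m][:,2]),K,Rc,p);print((w-o['position'])@M)
# yellow cake on bench
m=((h[...,0]>15)&(h[...,0]<30)&(h[...,1]>150)&(P[...,2]<.04)&(P[...,2]>.018)&(d>0))
print('yellow top pts',P[m].min(0),P[m].max(0))
E
```

```text
top x -0.009514714787587005 y range -0.032928164987152245 0.029210158660276923
[-0.00945425  0.02994086  0.00084455]
[-0.00960301 -0.03306307  0.00085966]
[-9.52486440e-03  3.27667504e-05  8.51721045e-04]
yellow top pts [0.42715144 0.21183232 0.0181709 ] [0.47868172 0.24222805 0.02567956]
```

Request:
arm_command([
  [-1,-5,1.5,0.003,0.02,-0.003,5.8],
  [0,-5,1.5,0,0,0,5.8],
  [0,-3.5,1.5,0,0,0,5.8],
  [0,-1.5,1,0,0,0,5.8],
  [0,0,0,0,0,0,5.8],
])

```text
time: 6.55
position: [0.5072, 0.0662, 0.1172]
tool_rot: [-0.001, 0.712, 0.001, 0.702]
ft_force: [-0.4, -0.6, -0.8]
grip_width: 0.0617
```

```bash
python3 - <<'E'
from h import *
im,d,K,Rc,p=cam('wrist');cv2.imwrite('pics/w3.png',im)
to(.5125,.0106,.12)
E
```

```text
pos [0.5064 0.0669 0.1171] shift cm [-0.3  -5.63  0.59] rot [ 0.003 -0.014 -0.   ] w 0.0616 F [-0.3 -0.1 -0.2] t 6.6
```

View pics/w3.png

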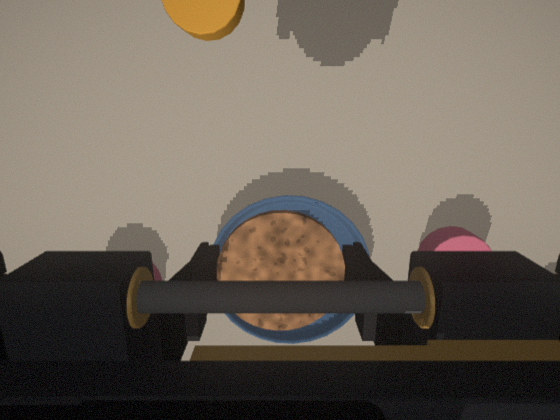

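The wrist view shows the dish rim centred at about (295,268) behind the held cork. I'll fit it from this same camera.

```bash
cat >> h.py <<'E'
def dish(s=None):
    im,d,K,Rc,p=s or cam('wrist');h=cv2.cvtColor(im,cv2.COLOR_BGR2HSV);P=cloud(d,K,Rc,p)
    m=(h[...,0]>95)&(h[...,0]<125)&(h[...,1]>80)&(h[...,2]>40)&(P[...,2]<.03)&(d>0)
    pts=P[m]; c=np.array([.513,.010]); pts=pts[np.hypot(*(pts[:,:2]-c).T)<.085]
    # outer edge points per angle, robust circle fit
    for _ in range(5):
        a=np.arctan2(*(pts[:,:2]-c).T[::-1]);r=np.hypot(*(pts[:,:2]-c).T)
        e=[];
        for k in np.arange(-np.pi,np.pi,.1):
            j=(a>=k)&(a<k+.1)&(r<.075)
            if j.sum()>3: 
                i=np.where(j)[0][np.argmax(r[j])]
                if r[i]>.062:e.append(pts[i,:2])
        e=np.array(e);A=np.c_[2*e,np.ones(len(e))];s=np.linalg.lstsq(A,(e**2).sum(1),rcond=None)[0]
        c=s[:2]
    print('dish',np.round(c,4),'r',round(np.sqrt(s[2]+c@c),4),len(e));return c
E
python3 - <<'E'
from h import *
dish()
obs()
E
```

```text
dish [0.513  0.0087] r 0.0665 45
t 6.65 pos [0.5059 0.0675 0.1173] w 0.0615 F [ 0.1 -0.3  0.6]
axes xyz cols
 [[-0.014 -0.004  1.   ]
 [ 0.     1.     0.004]
 [-1.     0.    -0.014]] q [-8.600e-02  5.410e-01  1.805e+00 -1.000e-03  8.100e-01 -9.000e-02]
```

Request:
arm_command([
  [0,-3,0.3,0.003,-0.014,0,5.8],
  [0,-2.6,0.3,0,0,0,5.8],
  [2,0,0,0,0,0,5.8],
  [2,0,0,0,0,0,5.8],
  [2,0,0,0,0,0,5.8],
  [0,0,0,0,0,0,5.8],
  [0,0,0,0,0,0,5.8],
])

```text
time: 7.52
position: [0.5072, 0.0214, 0.0559]
tool_rot: [-0.004, 0.709, 0.007, 0.705]
ft_force: [0.4, -0.0, 0.2]
grip_width: 0.0612
```

```bash
python3 - <<'E'
from h import *
to(.5125,.0106,.029);dish()
to(.5125,.0106,.029)
E
```

```text
pos [0.5072 0.0214 0.0559] shift cm [ 2.69 -1.1   0.53] rot [ 0.016 -0.005 -0.003] w 0.0612 F [ 0.4 -0.   0.2] t 7.53
dish [0.513  0.0087] r 0.0667 53
pos [0.5071 0.0214 0.056 ] shift cm [ 2.7  -1.1   0.54] rot [ 0.016 -0.005 -0.003] w 0.0615 F [-0.7  0.4 -0.8] t 7.58
```

Request:
arm_command([
  [0,-0.9,0.4,0.016,-0.005,-0.003,5.8],
  [0,-0.2,0.1,0,0,0,5.8],
  [1,0,0,0,0,0,5.8],
  [0.8,0,0,0,0,0,5.8],
  [0.5,0,0,0,0,0,5.8],
  [0,0,0,0,0,0,5.8],
  [0,0,0,0,0,0,5.8],
])

```text
time: 8.45
position: [0.5135, 0.0095, 0.0325]
tool_rot: [0.0, 0.706, -0.001, 0.708]
ft_force: [0.8, 0.2, -0.0]
grip_width: 0.0614
```

```bash
python3 - <<'E'
from h import *
to(.5125,.0106,.0275)
E
```

```text
pos [0.5135 0.0095 0.0325] shift cm [ 0.5   0.11 -0.1 ] rot [-0.001  0.002  0.   ] w 0.0614 F [ 0.8  0.2 -0. ] t 8.45
```

Request:
arm_command([
  [0.2,0.1,-0.1,0,0,0,5.8],
  [0.2,0,0,0,0,0,5.8],
  [0.15,0,0,0,0,0,5.8],
  [0.1,0,0,0,0,0,5.8],
  [0,0,0,0,0,0,5.8],
])

```text
time: 9.07
position: [0.5127, 0.0106, 0.027]
tool_rot: [0.0, 0.706, -0.001, 0.708]
ft_force: [0.1, 1.0, 0.6]
grip_width: 0.0614
```

```bash
python3 - <<'E'
from h import *
to(.5125,.0106,.0275)
E
```

```text
pos [0.5127 0.0106 0.027 ] shift cm [-0.05 -0.   -0.02] rot [-0.001  0.004  0.001] w 0.0614 F [0.1 1.  0.6] t 9.07
```

Request:
arm_command([
  [0.08,0,0,0,0,0,5.8],
  [0.05,0,0,0,0,0,5.8],
])

```text
time: 9.32
position: [0.5127, 0.0106, 0.0269]
tool_rot: [0.0, 0.706, -0.001, 0.709]
ft_force: [-0.5, 0.4, 6.9]
grip_width: 0.0614
```

Request:
arm_command([
  [0.08,0,0,0,0,0,5.8],
  [0,0,0,0,0,0,5.8],
])

```text
time: 9.57
position: [0.5128, 0.0106, 0.027]
tool_rot: [-0.0, 0.705, -0.001, 0.709]
ft_force: [0.5, -0.8, -0.3]
grip_width: 0.0614
```

Contact was felt (6.9 N), so I'll release and lift.

Request:
arm_command([
  [0,0,0,0,0,0,6.5],
  [0,0,0,0,0,0,7.2],
  [0,0,0,0,0,0,7.2],
  [-1,0,0,0,0,0,7.2],
  [-2.5,0,0,0,0,0,8],
  [-3,0,0,0,0,0,8.7],
  [-4,4,-1.5,0,0,0,8.7],
  [-1,5,-1.5,0,0,0,8.7],
  [0,5,-1.5,0,0,0,8.7],
  [0,3,-1.2,0,0,0,8.7],
  [0,0,0,0,0,0,8.7],
  [0,0,0,0,0,0,8.7],
])

```text
time: 11.08
position: [0.4572, 0.1847, 0.1499]
tool_rot: [0.001, 0.702, -0.001, 0.712]
ft_force: [-0.5, 0.2, -0.6]
grip_width: 0.0869
```

```bash
cat >> h.py <<'E'
def circ(a,col,lo,hi,c,rad,zp,n):
    im,d,K,Rc,p=a;h=cv2.cvtColor(im,cv2.COLOR_BGR2HSV);P=cloud(d,K,Rc,p)
    m=((h[...,0]>=col[0])&(h[...,0]<=col[1])&(h[...,1]>=col[2])&(P[...,2]>lo)&(P[...,2]<hi)&(np.hypot(P[...,0]-c[0],P[...,1]-c[1])<rad)&(d>0)).astype(np.uint8)
    k=max(cv2.findContours(m,0,1)[0],key=cv2.contourArea);e=cv2.fitEllipse(cv2.convexHull(k))
    print(n,np.round(e[0],1),np.round(e[1],1),'xyz',np.round(ray(*e[0],zp,K,Rc,p),4),'medz',np.round(np.median(P[m>0][:,2]),4));return e
E
python3 - <<'E'
from h import *
w=cam('wrist');t=cam('top');cv2.imwrite('pics/w4.png',w[0])
for a,n in((w,'w'),(t,'t')):
  for args in (((15,32,150),.018,.04,(.452,.216),.05,.024,'yellow '+n),((0,22,50),.03,.05,(.5127,.0106),.05,.037,'cork '+n),((35,85,60),.02,.05,(.5127,.0106),.05,.032,'green '+n)):
    try: circ(a,*args)
    except Exception as ex: print(args[-1],'none')
to(.452,.217,.1)
cv2.imwrite('pics/t4.png',cv2.resize(t[0][170:290,180:420],None,fx=3,fy=3))
E
```

```text
yellow w [273.2 162.4] [62.8 63.7] xyz [0.4529 0.2165 0.024 ] medz 0.0231
cork w none
green w none
yellow t none
cork t [281.1 231.3] [19.  19.6] xyz [0.5149 0.0078 0.037 ] medz 0.037
green t none
pos [0.4573 0.1842 0.1497] shift cm [ 4.96  3.28 -0.61] rot [-0.005  0.013 -0.001] w 0.0871 F [-1.3 -0.3  0.2] t 11.18
```

View pics/w4.png

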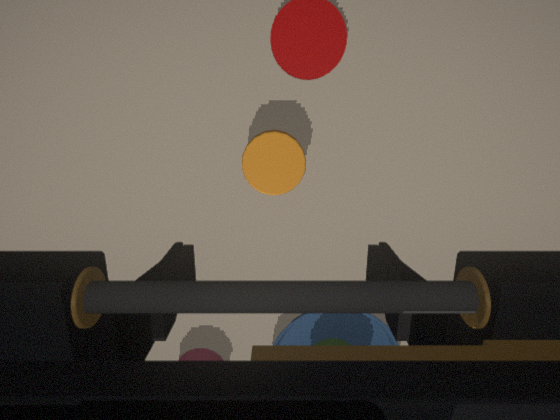

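The yellow cake is at (273,162) in the wrist view. The top camera shows the cork at the right height (z = 0.037) and within about 3 mm of the dish centre. Now I'll pick the yellow cake.

Request:
arm_command([
  [3,1.6,-0.25,-0.005,0.013,-0.001,8.7],
  [3,1.6,-0.25,0,0,0,8.7],
  [3,0,0,0,0,0,8.7],
  [1.5,0,0,0,0,0,8.7],
  [0,0,0,0,0,0,8.7],
  [0,0,0,0,0,0,8.7],
])

```text
time: 11.92
position: [0.4591, 0.2117, 0.043]
tool_rot: [0.004, 0.705, -0.004, 0.709]
ft_force: [0.4, 1.0, 0.1]
grip_width: 0.0869
```

```bash
python3 - <<'E'
from h import *
circ(cam('wrist'),(15,32,150),.018,.04,(.452,.216),.05,.024,'yellow')
to(.4523,.2167,.005)
E
```

```text
yellow [269.6 237.9] [91.9 94.2] xyz [0.4531 0.2176 0.024 ] medz 0.0231
pos [0.4591 0.2117 0.0431] shift cm [ 3.81  0.49 -0.71] rot [-0.01   0.006  0.   ] w 0.0869 F [ 0.2  0.5 -0.6] t 11.97
```

Request:
arm_command([
  [1,0.45,-0.55,-0.01,0.006,0,8.7],
  [1,0.1,0,0,0,0,8.7],
  [1,0,0,0,0,0,8.7],
  [0.4,0,0,0,0,0,8.7],
  [0,0,0,0,0,0,8.7],
  [0,0,0,0,0,0,8.7],
])

```text
time: 12.72
position: [0.4543, 0.2181, 0.0081]
tool_rot: [-0.0, 0.706, 0.0, 0.708]
ft_force: [-0.7, -0.5, -0.6]
grip_width: 0.087
```

```bash
python3 - <<'E'
from h import *
to(.4523,.2172,.005)
E
```

```text
pos [0.4543 0.2181 0.0081] shift cm [ 0.31 -0.09 -0.2 ] rot [ 0.001  0.002 -0.001] w 0.087 F [-0.7 -0.5 -0.6] t 12.72
```

Request:
arm_command([
  [0.25,-0.08,-0.2,0,0,0,8.7],
  [0,0,0,0,0,0,7.5],
  [0,0,0,0,0,0,6.5],
  [0,0,0,0,0,0,5.8],
  [0,0,0,0,0,0,5],
  [0,0,0,0,0,0,5],
  [0,0,0,0,0,0,5],
], grip_force=15)

```text
time: 13.6
position: [0.4528, 0.2172, 0.0061]
tool_rot: [0.0, 0.706, 0.0, 0.709]
ft_force: [0.5, -0.6, -0.1]
grip_width: 0.0534
```

Request:
arm_command([
  [-1,0,0,0,0,0,5],
  [-2,0,0,0,0,0,5],
  [-3,0,0,0,0,0,5],
  [-4,0,0,0,0,0,5],
  [-4,-3,1,0,0,0,5],
  [-2,-5,1.5,0,0,0,5],
  [0,-5,1.5,0,0,0,5],
  [0,-1.5,1,0,0,0,5],
  [0,0,0,0,0,0,5],
  [0,0,0,0,0,0,5],
])

```text
time: 14.85
position: [0.5019, 0.0701, 0.1754]
tool_rot: [-0.001, 0.705, 0.001, 0.709]
ft_force: [-0.7, 0.8, -1.0]
grip_width: 0.0533
```

```bash
python3 - <<'E'
from h import *
w=cam('wrist');cv2.imwrite('pics/w5.png',w[0]);dish(w)
to(.5125,.0106,.1)
E
```

```text
dish [0.513  0.0091] r 0.066 30
pos [0.5019 0.0703 0.1754] shift cm [ 7.54 -5.97  0.99] rot [ 0.004  0.006 -0.   ] w 0.054 F [-0.2  0.1 -0.5] t 14.9
```

View pics/w5.png

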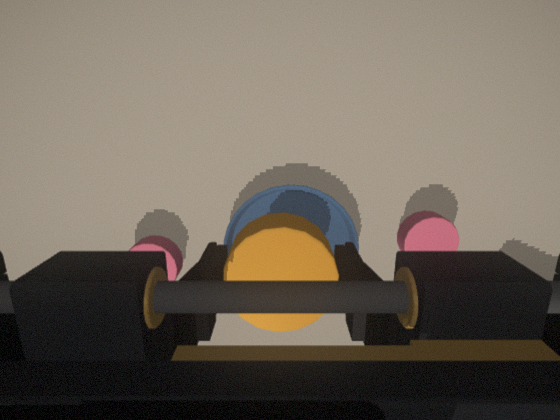

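The yellow cake is held, centred at about (281,271), with the dish behind it. I'll move to the -y side so the cork shows unobstructed.

Request:
arm_command([
  [0,-5,0.6,0.004,0.006,0,5],
  [0,-5,0.6,0,0,0,5],
  [0,-4,0,0,0,0,5],
  [0,0,0,0,0,0,5],
  [0,0,0,0,0,0,5],
])

```text
time: 15.52
position: [0.5125, -0.0644, 0.1734]
tool_rot: [-0.003, 0.709, 0.006, 0.705]
ft_force: [-0.5, 0.0, -0.3]
grip_width: 0.0537
```

```bash
python3 - <<'E'
from h import *
w=cam('wrist');cv2.imwrite('pics/w6.png',w[0]);dish(w)
circ(w,(0,22,50),.03,.05,(.5127,.0106),.05,.037,'cork')
im,d,K,Rc,p=w;P=cloud(d,K,Rc,p);o=robot.get_obs();M=R.from_quat(o['tool_rot']).as_matrix();L=(P-o['position'])@M
h=cv2.cvtColor(im,cv2.COLOR_BGR2HSV);m=(h[...,0]>=15)&(h[...,0]<=32)&(h[...,1]>150)&(np.abs(L[...,0])<.03)&(np.abs(L[...,2])<.04)&(np.abs(L[...,1])<.04)&(d>0)
q=L[m];q=q[np.abs(q[:,0]-np.median(q[:,0]))<.003];print('held: top',np.median(q[:,0]),'y',q[:,1].min(),q[:,1].max(),'z',q[:,2].min(),q[:,2].max())
to(.5125,.0106,.1)
E
```

```text
dish [0.5129 0.009 ] r 0.0664 63
cork [282.9 110.4] [74.6 77.4] xyz [0.5126 0.0093 0.037 ] medz 0.0361
held: top -0.016933263665910487 y -0.028762457283600197 0.0251281985289057 z -0.026798172711149447 0.026603387465383415
pos [ 0.5126 -0.0643  0.1734] shift cm [7.37 7.46 0.13] rot [ 0.013 -0.006 -0.004] w 0.0537 F [ 0.4  1.1 -0.2] t 15.57
```

View pics/w6.png

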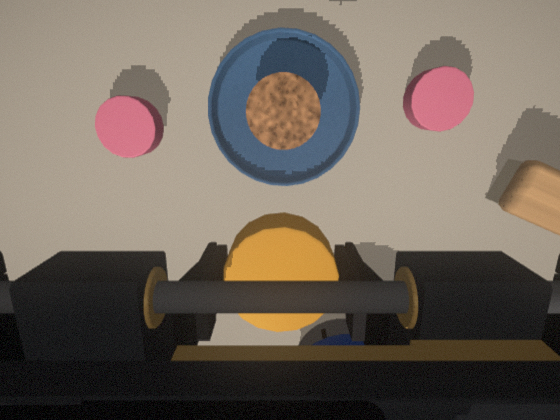

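The cork sits centred in the dish: cork (283,110), measured at (.5126,.0093) against the dish at (.5129,.0090). The held cake is 1.8 mm off in tool y, so the TCP target is (.5127,.0111), with contact at z ≈ .043.

Request:
arm_command([
  [0,4,0,0.013,-0.006,-0.004,5],
  [1,3.5,0,0,0,0,5],
  [3,0.5,0,0,0,0,5],
  [3,0,0,0,0,0,5],
  [2,0,0,0,0,0,5],
  [0,0,0,0,0,0,5],
  [0,0,0,0,0,0,5],
])

```text
time: 16.45
position: [0.5108, 0.0294, 0.0826]
tool_rot: [-0.005, 0.707, 0.006, 0.708]
ft_force: [-0.3, 0.2, -0.4]
grip_width: 0.0537
```

```bash
python3 - <<'E'
from h import *
to(.5127,.0111,.043)
E
```

```text
pos [0.5108 0.0294 0.0826] shift cm [ 3.96 -1.83  0.16] rot [ 0.015  0.002 -0.001] w 0.0537 F [-0.3  0.2 -0.4] t 16.45
```

Request:
arm_command([
  [0,-1.7,0.1,0.015,0.002,0,5],
  [0,0,0,0,0,0,5],
  [0,0,0,0,0,0,5],
  [1.2,0,0,0,0,0,5],
  [1,0,0,0,0,0,5],
  [0.5,0,0,0,0,0,5],
  [0,0,0,0,0,0,5],
  [0,0,0,0,0,0,5],
])

```text
time: 17.45
position: [0.5134, 0.0109, 0.0555]
tool_rot: [0.001, 0.706, -0.0, 0.708]
ft_force: [0.6, 0.7, -0.5]
grip_width: 0.0538
```

```bash
python3 - <<'E'
from h import *
to(.5127,.0111,.043)
E
```

```text
pos [0.5134 0.0109 0.0555] shift cm [ 1.25  0.02 -0.07] rot [-0.002  0.003 -0.001] w 0.0538 F [ 0.6  0.7 -0.5] t 17.45
```

Request:
arm_command([
  [0.6,0.02,-0.05,0,0.003,0,5],
  [0.3,0,0,0,0,0,5],
  [0.15,0,0,0,0,0,5],
  [0,0,0,0,0,0,5],
])

```text
time: 17.95
position: [0.5132, 0.0111, 0.0446]
tool_rot: [0.001, 0.707, -0.0, 0.707]
ft_force: [-0.5, -1.0, -1.1]
grip_width: 0.0538
```

Request:
arm_command([
  [0.08,0,0,0,0,0,5],
  [0.08,0,0,0,0,0,5],
])

```text
time: 18.2
position: [0.5134, 0.0111, 0.0431]
tool_rot: [0.001, 0.707, -0.0, 0.707]
ft_force: [-0.2, 1.1, -1.2]
grip_width: 0.0535
```

Request:
arm_command([
  [0.06,0,-0.05,0,0,0,5],
  [0,0,0,0,0,0,5],
])

```text
time: 18.45
position: [0.5135, 0.0111, 0.0431]
tool_rot: [0.001, 0.706, -0.0, 0.708]
ft_force: [-0.5, -0.6, -0.6]
grip_width: 0.0536
```

Request:
arm_command([
  [0.06,0,0,0,0,0,5],
  [0.05,0,0,0,0,0,5],
])

```text
time: 18.7
position: [0.5135, 0.011, 0.043]
tool_rot: [0.001, 0.706, -0.001, 0.708]
ft_force: [-1.2, 0.4, 5.6]
grip_width: 0.0533
```

Request:
arm_command([
  [0,0,0,0,0,0,5.8],
  [0,0,0,0,0,0,6.6],
  [0,0,0,0,0,0,6.6],
  [-1,0,0,0,0,0,6.6],
  [-2.5,0,0,0,0,0,7],
  [-4,0,0,0,0,0,8],
  [-4,-1,0,0,0,0,8],
  [-2,-4,0,0,0,0,8],
  [0,-3,0,0,0,0,8],
  [0,0,0,0,0,0,8],
  [0,0,0,0,0,0,8],
])

```text
time: 20.08
position: [0.5129, -0.0703, 0.1858]
tool_rot: [-0.0, 0.705, -0.0, 0.709]
ft_force: [-0.4, -0.1, -0.9]
grip_width: 0.0802
```

```bash
python3 - <<'E'
from h import *
w=cam('wrist');cv2.imwrite('pics/w7.png',w[0]);dish(w)
circ(w,(15,32,150),.05,.07,(.5127,.0106),.05,.061,'yellow')
im,d,K,Rc,p=w;P=cloud(d,K,Rc,p);h=cv2.cvtColor(im,cv2.COLOR_BGR2HSV)
m=(P[...,2]>.032)&(P[...,2]<.042)&(np.hypot(P[...,0]-.513,P[...,1]-.009)<.045)&(d>0);q=P[m];print('cork',q.min(0),q.max(0),m.sum())
to(.582,-.2575,.15)
E
```

```text
dish [0.5129 0.009 ] r 0.0665 63
yellow [280.2 101.1] [67.4 70.4] xyz [0.5133 0.0097 0.061 ] medz 0.06
cork [ 0.48223893 -0.02177299  0.03368315] [0.54336183 0.03903385 0.03799579] 557
pos [ 0.513  -0.0702  0.1856] shift cm [  3.63 -18.73   6.88] rot [0.    0.005 0.001] w 0.0797 F [-0.  -0.3 -0.4] t 20.12
```

View pics/w7.png

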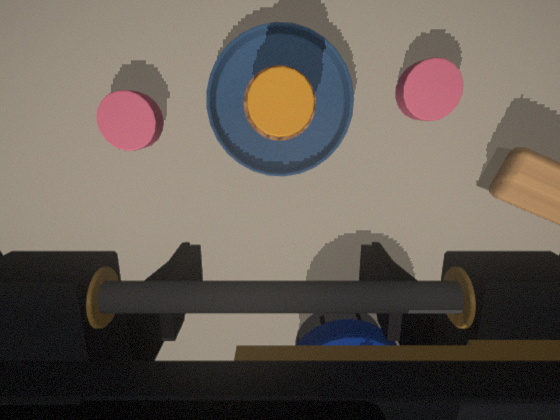

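The yellow cake (280,101) is centred on the cork and dish: yellow (.5133,.0097), cork about (.5128,.0086), dish (.5129,.0090). Next I'll look at the covers from their -y side.

Request:
arm_command([
  [-1,-4,1,0,0.005,0,8],
  [-1,-5,1,0,0,0,8],
  [0,-5,1,0,0,0,8],
  [0,-5,1,0,0,0,8],
  [0,-4,1,0,0,0,8],
  [0,-1,0,0,0,0,6],
  [0,0,0,0,0,0,6],
  [0,0,0,0,0,0,6],
])

```text
time: 21.12
position: [0.5639, -0.3034, 0.2014]
tool_rot: [-0.002, 0.711, 0.008, 0.704]
ft_force: [0.2, -0.5, 0.1]
grip_width: 0.062
```

```bash
python3 - <<'E'
from h import *
w=cam('wrist');cv2.imwrite('pics/w8.png',w[0])
for a in(((20,35,120),.08,.1,(.582,-.2575),.04,.09,'collar'),((100,130,120),.055,.08,(.582,-.2575),.08,.068,'cap'),((0,180,0),.102,.125,(.582,-.2575),.03,.112,'knob')):
    try: circ(w,*a)
    except Exception as e: print(a[-1],e)
to(.582,-.2575,.15)
E
```

```text
collar [304.6 149.6] [59.3 60.7] xyz [ 0.5807 -0.2583  0.09  ] medz 0.0889
cap [303.6 144. ] [140.9 143.7] xyz [ 0.5811 -0.256   0.068 ] medz 0.0691
knob [306.5 152.9] [24.4 25. ] xyz [ 0.5808 -0.2585  0.112 ] medz 0.1109
pos [ 0.5639 -0.3032  0.2014] shift cm [5.17 4.5  1.93] rot [ 0.014 -0.01  -0.009] w 0.0617 F [-0.3 -0.3 -0.4] t 21.18
```

View pics/w8.png

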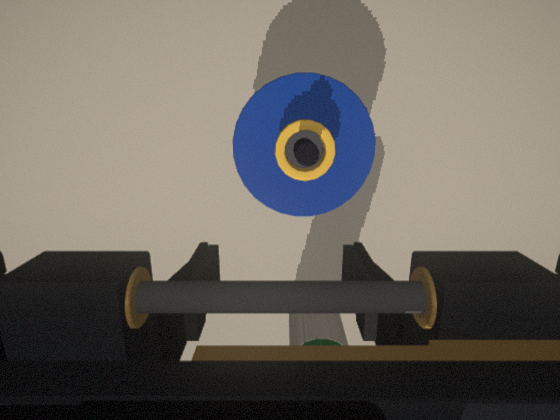

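The knob is at (306,153) and the collar at (305,150), which gives the knob at (.5808,-.2585). The can top is just visible at (320,343), and the tool stays clear of it.

Request:
arm_command([
  [0,3.2,1.2,0.014,-0.01,-0.009,6],
  [2,1.2,0.4,0,0,0,6],
  [2.5,0,0,0,0,0,6],
  [2,0,0,0,0,0,6],
  [0,0,0,0,0,0,6],
  [0,0,0,0,0,0,6],
])

```text
time: 21.92
position: [0.5799, -0.2492, 0.138]
tool_rot: [-0.003, 0.707, 0.003, 0.707]
ft_force: [-0.5, -0.2, -0.0]
grip_width: 0.06
```

```bash
python3 - <<'E'
from h import *
to(.5807,-.258,.0935)
E
```

```text
pos [ 0.5799 -0.2492  0.138 ] shift cm [ 4.45 -0.88  0.07] rot [ 0.008  0.001 -0.001] w 0.06 F [-0.5 -0.2 -0. ] t 21.93
```

Request:
arm_command([
  [0,-0.85,0.06,0.008,0,0,6],
  [0,0,0,0,0,0,6],
  [1.5,0,0,0,0,0,6],
  [1.5,0,0,0,0,0,6],
  [0.5,0,0,0,0,0,6],
  [0,0,0,0,0,0,6],
  [0,0,0,0,0,0,6],
])

```text
time: 22.8
position: [0.5812, -0.259, 0.1019]
tool_rot: [0.0, 0.706, -0.0, 0.708]
ft_force: [-0.3, 0.4, 0.3]
grip_width: 0.0602
```

```bash
python3 - <<'E'
from h import *
to(.5807,-.258,.0935)
E
```

```text
pos [ 0.5812 -0.259   0.1019] shift cm [ 0.84  0.1  -0.05] rot [-0.001  0.003  0.001] w 0.0602 F [-0.3  0.4  0.3] t 22.8
```

Request:
arm_command([
  [0.5,0.05,-0.05,0,0.003,0,6],
  [0.3,0.03,0,0,0,0,6],
  [0,0,0,0,0,0,6],
  [0,0,0,0,0,0,4],
  [0,0,0,0,0,0,2.5],
  [0,0,0,0,0,0,1.5],
  [0,0,0,0,0,0,1.2],
  [0,0,0,0,0,0,1.2],
  [0,0,0,0,0,0,1.2],
  [0,0,0,0,0,0,1.2],
], grip_force=30)

```text
time: 24.05
position: [0.5814, -0.2584, 0.0946]
tool_rot: [-0.0, 0.707, -0.001, 0.708]
ft_force: [-0.5, -0.4, 0.3]
grip_width: 0.017
```

Request:
arm_command([
  [-0.5,0,0,0,0,0,1.2],
  [-0.5,0,0,0,0,0,1.2],
  [-1,0,0,0,0,0,1.2],
  [-1,0,0,0,0,0,1.2],
  [0,0,0,0,0,0,1.2],
])

```text
time: 24.68
position: [0.5805, -0.2578, 0.1256]
tool_rot: [0.0, 0.707, -0.0, 0.707]
ft_force: [0.0, -0.3, -2.4]
grip_width: 0.017
```

Request:
arm_command([
  [-2,0,0,0,0,0,1.2],
  [-3,0,0,0,0,0,1.2],
  [-3,1,-0.3,0,0,0,1.2],
  [0,2,-0.6,0,0,0,1.2],
  [0,3,-0.8,0,0,0,1.2],
  [0,3,-0.8,0,0,0,1.2],
  [0,3,-0.8,0,0,0,1.2],
  [0,3,-0.8,0,0,0,1.2],
  [0,2,-0.6,0,0,0,1.2],
  [0,1,-0.3,0,0,0,1.2],
  [0,0,0,0,0,0,1.2],
  [0,0,0,0,0,0,1.2],
])

```text
time: 26.18
position: [0.5208, -0.0657, 0.1996]
tool_rot: [0.003, 0.713, 0.002, 0.702]
ft_force: [0.3, 0.3, -2.8]
grip_width: 0.0173
```

```bash
python3 - <<'E'
from h import *
w=cam('wrist');cv2.imwrite('pics/w9.png',w[0])
im,d,K,Rc,p=w;P=cloud(d,K,Rc,p);o=robot.get_obs();M=R.from_quat(o['tool_rot']).as_matrix();L=(P-o['position'])@M
h=cv2.cvtColor(im,cv2.COLOR_BGR2HSV);m=(h[...,0]>=100)&(h[...,0]<=130)&(h[...,1]>120)&(np.hypot(L[...,1],L[...,2])<.075)&(L[...,0]>0)&(L[...,0]<.035)&(d>0)
q=L[m];print('cap top x',np.percentile(q[:,0],[5,50,95]),'y',q[:,1].min(),q[:,1].max(),'z',q[:,2].min(),q[:,2].max())
A=np.c_[q[:,1:],np.ones(len(q))];print('plane slopes',np.linalg.lstsq(A,q[:,0],rcond=None)[0])
# can't-see check of soap
to(.5135,.0095,.19)
E
```

```text
cap top x [0.02442697 0.02545663 0.02653327] y -0.060193822488741965 0.05911517595962819 z -0.060215780541185315 0.05788366834624795
plane slopes [0.00190069 0.00114083 0.02544483]
pos [ 0.5208 -0.0658  0.1996] shift cm [ 1.02  7.52 -0.72] rot [-0.001 -0.015 -0.007] w 0.0169 F [-0.1  0.2 -3.1] t 26.23
```

View pics/w9.png

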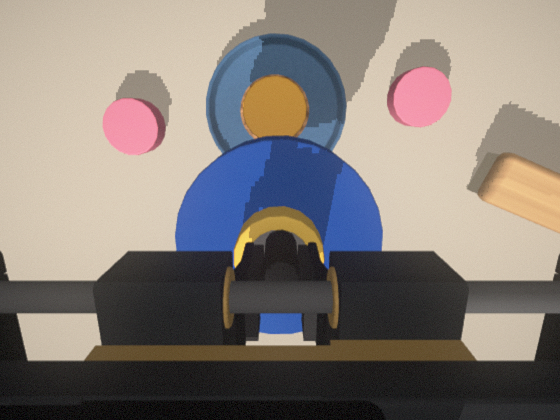

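The covers are held level, the cap centre is within 1 mm of the tool axis, and the stack and dish are visible ahead. The TCP target over the dish is (.513,.0098), which gives rim contact at TCP z ≈ .1026.

Request:
arm_command([
  [0,2,-0.2,0,-0.015,-0.007,1.2],
  [0,2.5,-0.2,0,0,0,1.2],
  [0,1.2,-0.2,0,0,0,1.2],
  [0,0,0,0,0,0,1.2],
  [0,0,0,0,0,0,1.2],
  [0,0,0,0,0,0,1.2],
])

```text
time: 26.98
position: [0.5182, -0.0133, 0.2]
tool_rot: [0.001, 0.706, -0.004, 0.709]
ft_force: [-0.4, -0.4, -2.5]
grip_width: 0.0174
```

```bash
python3 - <<'E'
from h import *
to(.513,.0098,.17)
E
```

```text
pos [ 0.5182 -0.0133  0.2   ] shift cm [ 2.99  2.32 -0.55] rot [-0.007  0.004  0.004] w 0.0174 F [-0.4 -0.4 -2.5] t 26.98
```

Request:
arm_command([
  [0,1.2,-0.3,-0.007,0.004,0.004,1.2],
  [0,1,-0.2,0,0,0,1.2],
  [0,0,0,0,0,0,1.2],
  [0,0,0,0,0,0,1.2],
  [0,0,0,0,0,0,1.2],
])

```text
time: 27.6
position: [0.513, 0.0098, 0.1999]
tool_rot: [0.0, 0.707, 0.0, 0.707]
ft_force: [0.1, 0.2, -3.6]
grip_width: 0.0168
```

```bash
python3 - <<'E'
from h import *
to(.513,.0098,.17)
E
```

```text
pos [0.513  0.0098 0.1999] shift cm [ 2.99 -0.01  0.  ] rot [ 0. -0. -0.] w 0.0168 F [ 0.1  0.2 -3.6] t 27.6
```

Position is exact. I'll lower to just above the rim height and recheck.

Request:
arm_command([
  [1.5,0,0,0,0,0,1.2],
  [2,0,0,0,0,0,1.2],
  [2,0,0,0,0,0,1.2],
  [1,0,0,0,0,0,1.2],
  [0.5,0,0,0,0,0,1.2],
  [0,0,0,0,0,0,1.2],
  [0,0,0,0,0,0,1.2],
])

```text
time: 28.48
position: [0.5136, 0.0089, 0.1256]
tool_rot: [0.0, 0.707, -0.0, 0.707]
ft_force: [0.0, 0.4, -3.6]
grip_width: 0.017
```

```bash
python3 - <<'E'
from h import *
to(.513,.0098,.1026)
a=cam('scene');cv2.imwrite('pics/s2.png',cv2.resize(a[0][120:290,200:400],None,fx=3.4,fy=3.4,interpolation=cv2.INTER_CUBIC))
E
```

```text
pos [0.5136 0.0089 0.1256] shift cm [ 2.3   0.09 -0.06] rot [-0.001  0.001 -0.   ] w 0.017 F [ 0.   0.4 -3.6] t 28.48
```

View pics/s2.png

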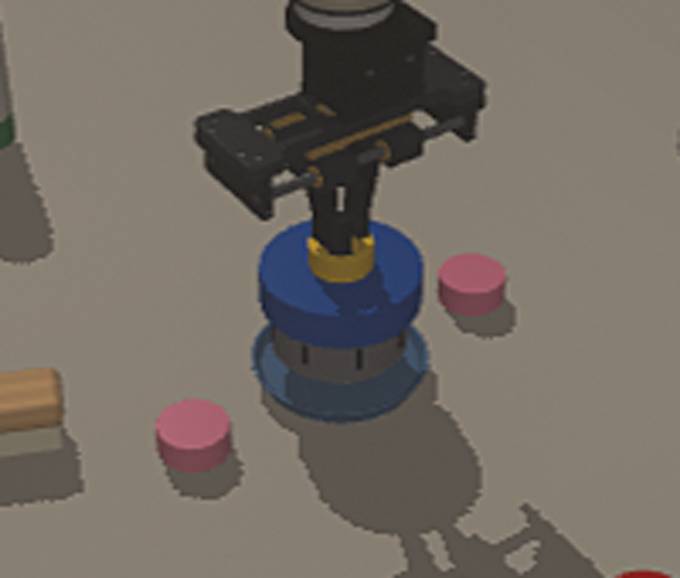

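The bell hangs level and centred in the dish rim, with the cap on it. That was the 12th and last picture, so from here I use numbers only. Lowering slowly.

Request:
arm_command([
  [0.4,0.07,-0.05,0,0,0,1.2],
  [0.5,0,0,0,0,0,1.2],
  [0.4,0,0,0,0,0,1.2],
  [0.2,0,0,0,0,0,1.2],
  [0,0,0,0,0,0,1.2],
])

```text
time: 29.15
position: [0.5138, 0.0096, 0.1105]
tool_rot: [0.0, 0.706, -0.0, 0.708]
ft_force: [-0.8, 0.2, -3.0]
grip_width: 0.0173
```

Request:
arm_command([
  [0.15,0,0,0,0,0,1.2],
  [0.15,0,0,0,0,0,1.2],
  [0.05,0,0,0,0,0,1.2],
])

```text
time: 29.52
position: [0.514, 0.0095, 0.1069]
tool_rot: [0.0, 0.706, -0.0, 0.708]
ft_force: [0.8, -0.3, -3.7]
grip_width: 0.017
```

Request:
arm_command([
  [0.15,0,-0.05,0,0,0,1.2],
  [0.15,0,0,0,0,0,1.2],
  [0.05,0,0,0,0,0,1.2],
])

```text
time: 29.9
position: [0.5135, 0.0095, 0.1033]
tool_rot: [0.0, 0.706, -0.0, 0.708]
ft_force: [0.8, 0.0, -2.3]
grip_width: 0.0173
```

Request:
arm_command([
  [0.06,0,0,0,0,0,1.2],
  [0.06,0,0,0,0,0,1.2],
])

```text
time: 30.15
position: [0.5138, 0.0096, 0.1025]
tool_rot: [0.0, 0.706, -0.0, 0.708]
ft_force: [-1.6, 0.9, 5.2]
grip_width: 0.0172
```

Request:
arm_command([
  [-0.03,0,0,0,0,0,1.2],
  [0,0,0,0,0,0,2.5],
  [0,0,0,0,0,0,4],
  [0,0,0,0,0,0,6.4],
  [0,0,0,0,0,0,6.4],
  [0,0,0,0,0,0,6.4],
], grip_force=15)

```text
time: 30.9
position: [0.5149, 0.0092, 0.1036]
tool_rot: [-0.0, 0.705, -0.001, 0.709]
ft_force: [0.7, 0.0, -0.7]
grip_width: 0.057
```

```bash
python3 - <<'E'
from h import *
im,d,K,Rc,p=cam('wrist');P=cloud(d,K,Rc,p);h=cv2.cvtColor(im,cv2.COLOR_BGR2HSV)
S=(h[...,1]>120)&(d>0)&(np.hypot(P[...,0]-.513,P[...,1]-.01)<.08)
for n,a,b,lo,hi in(('cap',100,130,.06,.09),('collar',20,35,.09,.105)):
    q=P[S&(h[...,0]>=a)&(h[...,0]<=b)&(P[...,2]>lo)&(P[...,2]<hi)]
    print(n,len(q),'min',q.min(0).round(4),'max',q.max(0).round(4),'med z',np.median(q[:,2]).round(4),'slopes',np.linalg.lstsq(np.c_[q[:,:2],np.ones(len(q))],q[:,2],rcond=None)[0][:2].round(4))
m=(P[...,2]>.112)&(P[...,2]<.126)&(np.hypot(P[...,0]-.513,P[...,1]-.01)<.014)&(d>0);q=P[m];print('knob',len(q),q.min(0) if len(q) else'',q.max(0) if len(q) else '')
to(.513,.0098,.082)
E
```

```text
cap 18220 min [ 0.4536 -0.0503  0.06  ] max [0.5717 0.0687 0.0799] med z 0.0771 slopes [-0.0003 -0.0051]
collar 2770 min [ 0.4898 -0.005   0.09  ] max [0.5361 0.0329 0.0991] med z 0.0968 slopes [ 0.0005 -0.0078]
knob 873 [0.50544016 0.00661647 0.11204807] [0.5224972  0.01824073 0.1206065 ]
pos [0.5149 0.0092 0.1036] shift cm [ 2.16  0.06 -0.2 ] rot [-0.001  0.007  0.001] w 0.0593 F [ 0.8  0.4 -0.5] t 30.95
```

The cap top and knob top heights match the bell standing on the dish floor. Slopes are about zero and the knob is within 1 mm of the dish centre. Going down to the collar.

Request:
arm_command([
  [0,0,-0.18,0,0.007,0,6.4],
  [0,0,0,0,0,0,6.4],
  [0.7,0,0,0,0,0,6.4],
  [0.7,0,0,0,0,0,6.4],
  [0.4,0,0,0,0,0,6.4],
  [0,0,0,0,0,0,6.4],
  [0,0,0,0,0,0,6.4],
])

```text
time: 31.82
position: [0.5126, 0.0093, 0.0837]
tool_rot: [-0.0, 0.708, -0.001, 0.706]
ft_force: [-0.3, -0.1, -0.2]
grip_width: 0.0639
```

```bash
python3 - <<'E'
from h import *
to(.513,.0098,.082)
E
```

```text
pos [0.5126 0.0093 0.0837] shift cm [0.17 0.05 0.04] rot [-0.001 -0.002  0.001] w 0.0639 F [-0.3 -0.1 -0.2] t 31.82
```

Request:
arm_command([
  [0.12,0.03,0.04,0,-0.002,0,6.4],
  [0,0,0,0,0,0,5.6],
  [0,0,0,0,0,0,5.2],
  [0,0,0,0,0,0,4.9],
  [0,0,0,0,0,0,4.6],
  [0,0,0,0,0,0,4.3],
  [0,0,0,0,0,0,4.3],
  [0,0,0,0,0,0,4.3],
], grip_force=20)

```text
time: 32.83
position: [0.5133, 0.0095, 0.0829]
tool_rot: [-0.0, 0.707, -0.001, 0.708]
ft_force: [-0.5, 0.8, -0.0]
grip_width: 0.0465
```

Request:
arm_command([
  [-0.3,0,0,0,0,0,4.3],
  [-0.5,0,0,0,0,0,4.3],
  [-0.5,0,0,0,0,0,4.3],
  [0,0,0,0,0,0,4.3],
])

```text
time: 33.33
position: [0.5132, 0.0096, 0.0968]
tool_rot: [-0.0, 0.707, -0.001, 0.707]
ft_force: [0.8, -0.3, 0.1]
grip_width: 0.0464
```

```bash
python3 - <<'E'
from h import *
to(.513,.0098,.19)
E
```

```text
pos [0.5132 0.0096 0.0968] shift cm [-9.32  0.01 -0.01] rot [-0.001  0.001  0.001] w 0.0464 F [ 0.8 -0.3  0.1] t 33.33
```

```bash
cat >> h.py <<'E'
def chk():
    o=robot.get_obs();im,d,K,Rc,p=cam('wrist');P=cloud(d,K,Rc,p);h=cv2.cvtColor(im,cv2.COLOR_BGR2HSV)
    M=R.from_quat(o['tool_rot']).as_matrix();L=(P-o['position'])@M
    m=(h[...,0]>=100)&(h[...,0]<=130)&(h[...,1]>120)&(d>0)&(np.hypot(L[...,1],L[...,2])<.075)&(np.abs(L[...,0])<.03)
    q=P[m];z=np.median(q[:,2]);q=q[np.abs(q[:,2]-z)<.004]
    print('cap top z',z.round(4),'ctr',((q.min(0)+q.max(0))/2).round(4),'slopes',np.linalg.lstsq(np.c_[q[:,:2],np.ones(len(q))],q[:,2],rcond=None)[0][:2].round(4),'tcp',np.round(o['position'],4))
E
python3 -c "
from h import *
chk()"
```

```text
cap top z 0.0909 ctr [0.5126 0.0124 0.0903] slopes [ 0.     -0.0007] tcp [0.5132 0.0096 0.0968]
```

The cap came up with the tool, level. I'll continue straight up.

Request:
arm_command([
  [-1,0,0,0,0,0,4.3],
  [-1.2,0,0,0,0,0,4.3],
  [-1.2,0,0,0,0,0,4.3],
  [-0.5,0,0,0,0,0,4.3],
  [0,0,0,0,0,0,4.3],
])

```text
time: 34.0
position: [0.5133, 0.0096, 0.139]
tool_rot: [-0.0, 0.706, -0.001, 0.708]
ft_force: [-0.4, 0.2, -0.9]
grip_width: 0.0464
```

```bash
python3 -c "
from h import *
to(.513,.0098,.2)"
```

```text
pos [0.5133 0.0096 0.139 ] shift cm [-6.1   0.01 -0.02] rot [-0.001  0.002  0.001] w 0.0464 F [-0.4  0.2 -0.9] t 34.0
```

Request:
arm_command([
  [-1.2,0,0,0,0.002,0,4.3],
  [-1.5,0,0,0,0,0,4.3],
  [-1.5,0,0,0,0,0,4.3],
  [-1.5,0,0,0,0,0,4.3],
  [-0.6,0,0,0,0,0,4.3],
  [0,0,0,0,0,0,4.3],
  [0,0,0,0,0,0,4.3],
  [0,0,0,0,0,0,4.3],
])

```text
time: 35.0
position: [0.5117, 0.01, 0.2041]
tool_rot: [0.0, 0.709, -0.0, 0.705]
ft_force: [-0.7, 1.1, -0.8]
grip_width: 0.0465
```

```bash
python3 - <<'E'
from h import *
chk();to(.513,.0098,.2)
a=cam('scene');P=cloud(*a[1:]);h=cv2.cvtColor(a[0],cv2.COLOR_BGR2HSV)
g=(a[1]>0)&(np.hypot(P[...,0]-.513,P[...,1]-.009)<.075)
# bell: grey points between dish and cap
b=P[g&(h[...,1]<110)&(P[...,2]>.035)&(P[...,2]<.13)]
print('bell n',len(b),'zmax',b[:,2].max())
flat=b[(b[:,2]>.068)&(b[:,2]<.08)&(np.hypot(b[:,0]-.513,b[:,1]-.009)<.045)]
print('bell top n',len(flat),'med z',np.median(flat[:,2]),'slopes',np.linalg.lstsq(np.c_[flat[:,:2],np.ones(len(flat))],flat[:,2],rcond=None)[0][:2])
side=b[(b[:,2]>.04)&(b[:,2]<.066)]
s=np.linalg.lstsq(np.c_[2*side[:,:2],np.ones(len(side))],(side[:,:2]**2).sum(1),rcond=None)[0];print('bell side circle',s[:2],np.sqrt(s[2]+s[:2]@s[:2]))
k=b[(b[:,2]>.09)&(np.hypot(b[:,0]-.513,b[:,1]-.009)<.02)];print('knob',len(k),k.min(0) if len(k) else'',k.max(0) if len(k) else'')
c=P[g&(h[...,0]>=100)&(h[...,0]<=130)&(h[...,1]>150)&(P[...,2]>.1)];print('cap lowest z (scene)',np.percentile(c[:,2],[1,50]))
E
```

```text
cap top z 0.1983 ctr [0.5113 0.0126 0.1975] slopes [-0.0061  0.0003] tcp [0.5117 0.01   0.2041]
pos [0.5116 0.01   0.2041] shift cm [ 0.41 -0.02  0.14] rot [-0.001 -0.005  0.   ] w 0.0462 F [-0.5 -0.6 -0.8] t 35.05
bell n 1309 zmax 0.12110762123809604
bell top n 558 med z 0.07316730640848107 slopes [-0.0003683  -0.00307766]
bell side circle [0.51496248 0.00984932] 0.049977951221639644
knob 87 [0.50697459 0.00101603 0.09026209] [0.52386773 0.01995128 0.12110762]
cap lowest z (scene) [0.16962603 0.19826782]
```

The bell is level (top z .073, expected .074) and centred, with the knob top at about .120. The cap is clear of it, with its bottom at about .168. I'll take out the last 0.3° of tilt, let it settle and hand in.

Request:
arm_command([
  [0,0,0,0,-0.005,0,4.3],
  [0,0,0,0,0,0,4.3],
  [0,0,0,0,0,0,4.3],
  [0,0,0,0,0,0,4.3],
  [0,0,0,0,0,0,4.3],
  [0,0,0,0,0,0,4.3],
])

```text
time: 35.85
position: [0.5115, 0.01, 0.2037]
tool_rot: [0.0, 0.707, -0.0, 0.707]
ft_force: [-0.0, 0.0, -1.2]
grip_width: 0.0468
```

```bash
python3 -c "
from h import *
chk();o=robot.get_obs();print(np.round(o['joint_velocities'],3));to(.513,.0098,.2);print(workorder.hand_in())"
```

```text
cap top z 0.1978 ctr [0.5112 0.0128 0.1975] slopes [-0.0017  0.0004] tcp [0.5115 0.01   0.2037]
[-0.002  0.     0.002  0.001  0.001 -0.001]
pos [0.5115 0.01   0.2037] shift cm [ 0.37 -0.02  0.15] rot [-0.001 -0.001  0.   ] w 0.0464 F [-0.8 -0.1 -0.7] t 35.9
the job is handed in; nothing more can be done
None
```

The soap keeper is stocked and the job is handed in at 35.9 s of the 72 s allowed. It reports no verdict, so the results below are my own last measurements.

- **Soap stack:** I laid the cork on the green cake and set the yellow cake on the cork. The wrist camera put the cork and the yellow cake within about 1 mm of the dish centre.
- **Covers:** Both covers came over together by the black knob. I lowered them until I felt about 5 N at the expected height, then let go.
- **Bell:** After the cap came off, the bell measured level, with its top at 73 mm (74 expected). It was within about 2 mm of the dish centre.
- **Cap:** It is held by its collar, level to about 0.1° and still. Its lower edge is at about 168 mm, and the knob top is at about 120 mm.

**Disagreements:** The top and wrist cameras differed by 2–3 mm on the cork's first position and on its place in the dish. I took a middle value for the pick. For the place I used the closer wrist view, and the later checks fitted. The last cap check put its centre 2.8 mm off the tool in y, but the gripper hides part of the cap in that view.

I never touched the spray can, brush, peg tub or look-alikes, though I did not measure them again at the end. I viewed 12 pictures, the limit, so the final checks were by numbers only.

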